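# Hold a texture roller home in the upright V-rest

## Task

I want to scribe rings round the tall wooden texture roller: grip it, pull it straight up out of the tool block, and stand it in the upright V-rest with its foot down on the rest's base plate. Push it sideways into the V so that it stands straight and bears firmly on both faces, and finish while still gripping it and pressing it there: do not let go or back off. Leave everything else on the table as it is.

Things in the scene. Friction and masses are not known exactly. Their poses are not given: they have to be found in the camera images.
- roller: The wooden texture roller: a plain cylinder, 32 mm in diameter, 185 mm long, about 130 g, with a few thin dark rings. It is the tallest and thickest item in the tool block and stands upright in one of the three wells (any of them). Origin at the centre of its foot (lower end), z along its axis towards its top. As it stands in the block, 60 mm of it are inside the well and 125 mm stick out.
- roller_foot (a point): Centre of the roller's lower end face.
- roller_mid (a point): Point on the roller's axis 95 mm above its foot.
- roller_top (a point): Centre of the roller's upper end face, 185 mm above its foot.
- tool_block: Fixed wooden block, 70 mm (its x) by 210 mm (its y) and 70 mm high, with three square wells, 38 mm wide and 60 mm deep, in a row along its y at -70, 0 and +70 mm. Origin at the centre of its underside, on the table. Anywhere left or right on the table, turned up to about 30 degrees.
- v_rest: Fixed upright V-rest: base plate 130 x 130 x 15 mm (centred at x = +5 mm) with two upright plywood jaws and a back board, tops 115 mm above the table. The V opens to the rest's own -x (roughly towards the robot, turned up to about 30 degrees). Origin on the table exactly below the axis of a fully seated roller; the V's apex is 23 mm from it in +x. Press home along +x. z up.
- seat_low (a point): Point on the seated roller's axis at the top of the base plate, where the middle of the foot belongs (15 mm above the table); axes as v_rest.
- seat_high (a point): Point on the seated roller's axis 95 mm above the base plate (5 mm below the jaws' tops), where roller_mid belongs.
- jaw_left: Left jaw of the V-rest (on its +y side), rigid and fixed. The two jaws' faces are vertical planes at 90 degrees to each other, each 46 mm wide and 100 mm high from the base plate up; the mouth of the V is about 69 mm wide. Same origin and axes as v_rest.
- jaw_right: Right jaw of the V-rest (on the rest's -y side), rigid, fixed to it; same origin and axes as v_rest.
- dowel: Bystander: short wooden dowel, 24 mm in diameter, 118 mm long, loose in another well of the tool block. Origin at its foot.
- stamp: Bystander: short wooden stamp with a clay head, 30 mm in diameter at most, 113 mm long, loose in the remaining well. Origin at its foot.
- bowl: Bystander: loose white bowl, 116 mm across, 60 mm high. Origin under its centre.
- green_bowl: Bystander: loose green bowl, 130 mm across, 65 mm high. Origin under its centre.
- cutter: Bystander: loose steel ring cutter, 52 mm across, 35 mm high, in the middle of the table. Origin under its centre.
- knife: Bystander: flat wooden modelling knife, about 178 mm long, 14 mm wide, 7 mm high, lying on the table. Origin under the middle of its handle.
- slip_jar: Bystander: loose white lidded jar, 64 mm across, 75 mm high. Origin under its centre.
- cup: Bystander: loose clay cup, 72 mm across, 75 mm high. Origin under its centre.
Things that resemble listed ones, but are neither listed nor needed, are in the scene too. What is meant by the tool_block is not purple, and is the larger of those in its own colour.

How it is judged:
By the outcome, as a careful person would: the job done as asked, in the order asked, and still so for the second after the job is handed in, while the arm keeps its last pose, push and grip.
It also fails if it takes over 45 s, if anything falls off the work surface, if the arm or the gripper's body presses on something with over 40 N, if the wrist force passes 120 N, or if a joint passes its speed limit or range.

## Robot

A 6-joint arm with a two-finger parallel gripper is mounted at the origin on the work surface. World frame = base frame: x ahead of the robot, y to its left, z up, the work surface at z = 0. Lengths are in mm, angles in rad, forces in N, time in s.
With the tool pointing down it reaches from about 400 to 925 mm from the base axis. Payload 12.5 kg.
Tool frame: the origin (TCP) lies at the very end of the fingers, on their centre line; the grasp point (between the pads) lies 19 mm behind it; y points along the fingers, z is the direction in which the jaws open and shut, and the axes are right-handed (so a half turn about y gives the same grasp; the last joint's range is limited). The gripper opens to 95 mm and grips with 3 to 60 N. Pads are 20 mm wide; open, the fingers measure 119 mm over their backs; the gripper's body (75 mm by 180 mm) begins 59 mm behind the grasp point.
Start: joints at [1.161, 0.491, 1.559, -0, 1.092, -0.106], TCP at [186.951, 596.403, 214.661] pointing down, gripper open.
Joint ranges: [-3.1, 3.1], [-0.84, 2.19], [0.05, 2.79], [-1.13, 4.28], [0.06, 2.93], [-2.69, 2.69]. Speed limits (rad/s): [2.22, 2.22, 2.79, 3.14, 3.14, 3.14].

## Interface

Orientations are given as [roll, pitch, yaw] about the fixed x, y, z axes, in that order (R = Rz(yaw) Ry(pitch) Rx(roll)).
In Python, from cell import env, optics gives the robot as it stands.
- The arm moves only by the tool drive_tool, never from a script. Its argument "steps" is a list of rows, each an object with "slide": the shift along the tool's x, y, z in m, a list of three; "dr": the turn, a rotation vector about the tool's x, y, z in rad, a list of three; "fingers": the finger opening in m, from 0 to 0.0951. A call has 1 to 5 rows; each row is the pose to reach, as a shift and turn from the pose commanded when the call began, along the tool's axes at that moment; what a row does not reach only later rows make up. A row lasts 1/12 s, in which the tool goes at most 41.7 mm and 7.16 degrees, less where a joint would pass 70% of its speed; a pose out of reach is approached as far as the arm can. A call with a gripper value outside its range is refused whole. The fingers move at their own pace and stop on an object; the grip force is fixed at half the most. Time passes only in rows, so rows that repeat a pose let the fingers close. It gives the time, the measured TCP pose, the force and the opening at its end, in the units of the state.
- env.state(): the state, without advancing time (a new reading comes with each control period).
- optics.read_camera(name): name is "scene" or "top" or "wrist"; returns the picture (400x640x3 uint8, red, green, blue); there is no depth.
- optics.camera_model(name): a dict with "mtx" (3x3 intrinsics, pixels), "R" (3x3) and "t" (3): a world point X has camera coordinates R X + t. Camera axes: x right, y down, z forward; pixel columns grow to the right and rows downward; lengths in mm; the calibration is good to about 2 mm. The wrist camera is an equidistant fisheye: a pixel r from the principal point sees the ray r / f radians off the axis. A picture is of the moment at which its call begins: read the wrist's pose just before it. camera_model takes no time and is no camera call; for the wrist camera it gives the pose at the moment of the call.
- env.job_done(): hands the job in, once; it reports no verdict.
The state is a dict: "t": time; "joints": joint angles; "qvel": joint speeds; "tau": joint torques, N m; "eef_pos": TCP position; "tcp_rot": TCP orientation; "ft_force": force on the tool from outside, world axes, zero at the start; "moment": the same for the moment, N m; "opening": opening from 0.0 (shut) to 1.0 (fully open).
Only numpy, scipy, OpenCV 4.12 (cv2) and the standard library are available. Lean on these libraries where they do the work, as an engineer would, in place of code of your own. Each camera call takes 0.05 s, during which the arm holds its last target.

## Working session

There is one attempt and no reset: what is moved stays moved. The work goes in short steps, Python scripts to look and compute and a tool call to move; the robot and the scene stay as the last step left them, time stands still between calls to the robot, and variables do not carry over. Pictures are saved under pics/ and viewed, and the job is handed in when it is done.

Besides the shell and the picture viewer there is one more tool, called after "Emit:" as a command line: name --argument value ..., lists and objects as JSON in quotes. drive_tool: Moves the arm, as the interface text tells. Its arguments: {"type":"object","properties":{"steps":{"type":"array","items":{"type":"object","properties":{"slide":{"type":"array","items":{"type":"number"}},"dr":{"type":"array","items":{"type":"number"}},"fingers":{"type":"number"}}}}},"required":["steps"]}

```bash
ls; mkdir -p pics
python3 - <<'E'
from cell import env, optics
import cv2
print(env.state())
for n in ("scene","top"):
    im=optics.read_camera(n); cv2.imwrite(f"pics/{n}0.png",im[:,:,::-1]); m=optics.camera_model(n); print(n,m)
E
```

```text
pics
{'t': 0.0, 'joints': array([ 1.16142756e+00,  4.91549789e-01,  1.55946250e+00,  1.08110548e-05,
        1.09168348e+00, -1.05619298e-01]), 'qvel': array([-1.08308520e-03, -7.32802475e-04,  8.68032064e-04,  2.63152643e-04,
       -1.31073560e-03, -2.27214195e-05]), 'tau': array([ 2.44233788e-04, -6.12628126e+01, -2.58196628e+01,  6.92646252e-02,
        4.80137661e-02, -1.12395646e-04]), 'eef_pos': array([186.8264568 , 596.16565639, 214.06332275]), 'tcp_rot': array([-1.57189228e+00,  1.25827800e-04, -3.03754531e-01]), 'ft_force': array([ 0.20753073, -0.31673367,  0.61251615]), 'moment': array([-0.01268901,  0.04837211, -0.00637494]), 'opening': 0.9922505037681824}
scene {'mtx': array([[486.45394408,   0.        , 319.50718647],
       [  0.        , 486.45394408, 196.40156976],
       [  0.        ,   0.        ,   1.        ]]), 'R': array([[ 0.6009515 ,  0.7989695 , -0.02247296],
       [ 0.4187282 , -0.33865018, -0.84260474],
       [-0.68082596,  0.49695451, -0.5380634 ]]), 't': array([-300.46580735,  -92.00655053, 1709.16100082])}
top {'mtx': array([[399.27002243,   0.        , 311.8275837 ],
       [  0.        , 399.27002243, 200.34990292],
       [  0.        ,   0.        ,   1.        ]]), 'R': array([[ 0.01662031, -0.99976935,  0.01360162],
       [-0.98920776, -0.01842228, -0.14535689],
       [ 0.14557394, -0.01103895, -0.98928579]]), 't': array([ -16.99933509,  513.41298494, 1465.11249378])}
```

View pics/scene0.png

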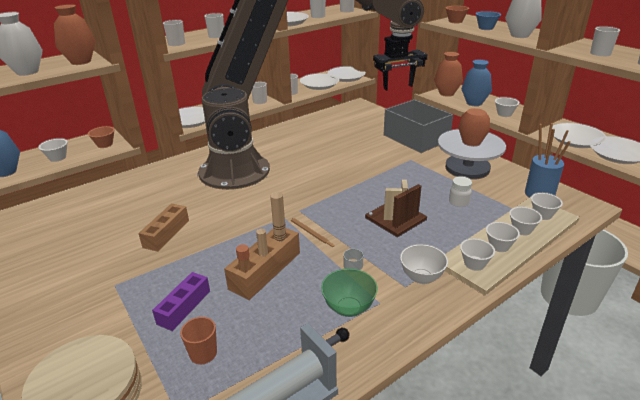

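View pics/top0.png

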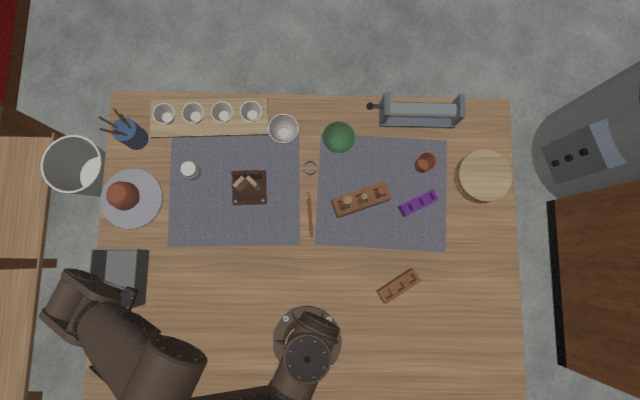

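In the scene view, the candidate blocks are the purple one at (181,300), a small empty wooden one at (164,226), and a larger wooden one at (263,262) that holds three tools. The larger wooden one fits: it isn't purple and is the bigger of the two in its colour. The tall item at (278,215), top view about (347,201), looks like the roller. The V-rest is at (396,212), top view (249,187). I'll enlarge both areas to confirm.

Run:
```python
import cv2,numpy as np
s=cv2.imread("pics/scene0.png");t=cv2.imread("pics/top0.png")
a=cv2.resize(s[180:310,210:310],None,fx=4,fy=4,interpolation=cv2.INTER_CUBIC)
b=cv2.resize(t[175:225,325:400],None,fx=5,fy=5,interpolation=cv2.INTER_CUBIC)
c=np.zeros((520,780,3),np.uint8);c[:520,:400]=a;c[:250,402:777]=b
cv2.imwrite("pics/cropA.png",c)
a=cv2.resize(s[170:240,355:435],None,fx=5,fy=5,interpolation=cv2.INTER_CUBIC)
b=cv2.resize(t[162:212,224:274],None,fx=7,fy=7,interpolation=cv2.INTER_CUBIC)
c=np.zeros((360,760,3),np.uint8);c[:350,:400]=a;c[:350,405:755]=b
cv2.imwrite("pics/cropB.png",c)
```

```text
(no output)
```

View pics/cropA.png

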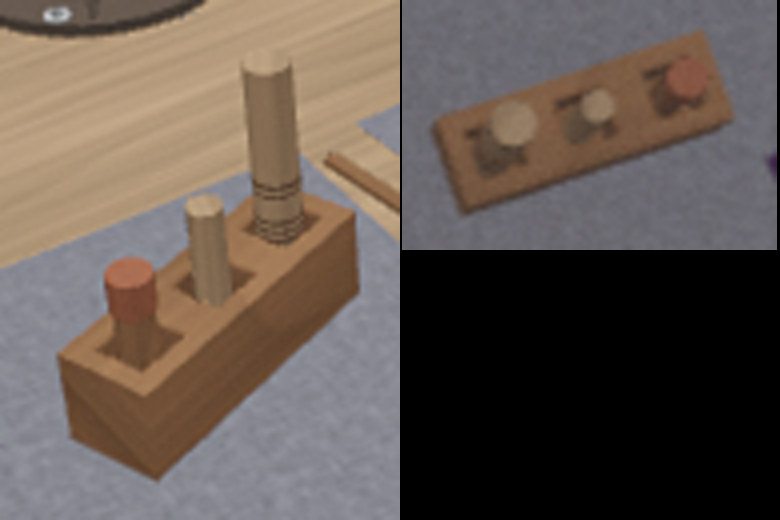

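View pics/cropB.png

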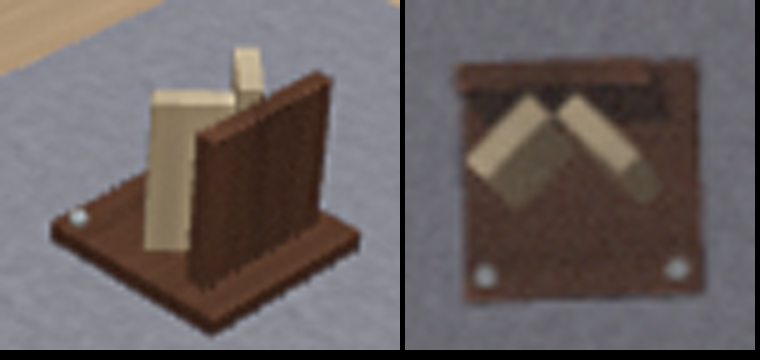

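Both are confirmed. The roller is the tall ringed cylinder in the end well, on the robot's left. The V-rest opens towards the robot. Next I'll measure both.

```bash
cat > h.py <<'E'
import numpy as np,cv2
from cell import env,optics
def ray(m,uv):
    uv=np.atleast_2d(uv).astype(float); K,R,t=m["mtx"],m["R"],m["t"]
    d=np.c_[(uv[:,0]-K[0,2])/K[0,0],(uv[:,1]-K[1,2])/K[1,1],np.ones(len(uv))]
    return -R.T@t,d@R
def fray(m,uv):
    uv=np.atleast_2d(uv).astype(float); K,R,t=m["mtx"],m["R"],m["t"]
    a=np.c_[(uv[:,0]-K[0,2])/K[0,0],(uv[:,1]-K[1,2])/K[1,1]]; th=np.linalg.norm(a,axis=1)
    s=np.where(th>1e-9,np.sin(th)/np.maximum(th,1e-9),1)
    return -R.T@t,np.c_[a*s[:,None],np.cos(th)]@R
def fproj(m,X):
    c=np.atleast_2d(X)@m["R"].T+m["t"];r=np.linalg.norm(c[:,:2],axis=1);th=np.arctan2(r,c[:,2])
    k=th/np.maximum(r,1e-9);K=m["mtx"];return np.c_[K[0,0]*c[:,0]*k+K[0,2],K[1,1]*c[:,1]*k+K[1,2]]
def plane(cd,z):
    c,d=cd; return c+d*((z-c[2])/d[:,2])[:,None]
E
python3 - <<'E'
from h import *
t=cv2.imread("pics/top0.png");m=optics.camera_model("top")
hsv=cv2.cvtColor(t,cv2.COLOR_BGR2HSV)
for p in [(340,205),(355,205),(347,200),(364,196),(381,191),(340,120+80),(255,205),(240,197),(244,179),(232,170)]:
    print(p,hsv[p[1],p[0]])
# block
def mk(x0,y0,x1,y1,lo,hi):
    k=cv2.inRange(hsv,lo,hi);r=np.zeros_like(k);r[y0:y1,x0:x1]=k[y0:y1,x0:x1];return r
k=mk(325,175,400,225,(0,70,30),(30,255,255))
c=max(cv2.findContours(k,0,2)[0],key=cv2.contourArea);h=cv2.convexHull(c);R=cv2.minAreaRect(h);print("block",R)
b=cv2.boxPoints(R);print(plane(ray(m,b),70).round(1),plane(ray(m,R[0]),70))
k2=mk(224,162,274,212,(0,70,20),(30,255,255))
c=max(cv2.findContours(k2,0,2)[0],key=cv2.contourArea);h=cv2.convexHull(c);R=cv2.minAreaRect(h);print("rest",R);b=cv2.boxPoints(R);print(plane(ray(m,b),15).round(1))
# roller top disc in crop: ((513-402)/5+325, 125/5+175)
print("roller top",plane(ray(m,(325+111/5-.4,175+124/5-.4)),195))
# jaws top points from crop B at z=115: left jaw front corner etc.
g=lambda x,y:(224+(x-405)/7-.4,162+y/7-.4)
print(plane(ray(m,[g(530,95),g(548,115),g(467,160),g(485,178),g(575,95),g(558,112),g(640,155),g(624,172)]),115).round(1))
print("studs",plane(ray(m,[g(485,276),g(677,268)]),17))
E
```

```text
(340, 205) [ 12 102  85]
(355, 205) [ 12 111 122]
(347, 200) [ 15  82 149]
(364, 196) [ 16  84 146]
(381, 191) [  8 129 134]
(340, 200) [ 12 113  95]
(255, 205) [127  20 113]
(240, 197) [ 6 89 69]
(244, 179) [17 72 92]
(232, 170) [131  18 111]
block ((360.8000793457031, 198.89999389648438), (19.289892196655273, 57.86967468261719), 71.56504821777344)
[[ 515.5  -75.6   70. ]
 [ 588.2 -279.1   70. ]
 [ 519.7 -301.    70. ]
 [ 448.2  -98.6   70. ]] [[ 517.64160699 -188.19438766   70.        ]]
rest ((248.96389770507812, 186.91787719726562), (33.61466598510742, 33.04831314086914), 88.09085083007812)
[[626.8 301.7  15. ]
 [633.6 174.8  15. ]
 [502.9 166.1  15. ]
 [496.3 291.4  15. ]]
roller top [[ 495.90658018 -124.00997212  195.        ]]
[[589.  247.2 115. ]
 [578.7 237.6 115. ]
 [554.4 277.9 115. ]
 [545.3 268.3 115. ]
 [589.4 224.2 115. ]
 [580.3 232.5 115. ]
 [558.7 189.7 115. ]
 [549.7 197.6 115. ]]
studs [[508.61742291 283.96695868  17.        ]
 [514.95313057 179.94003988  17.        ]]
```

```bash
cat >> h.py <<'E'
from scipy.spatial.transform import Rotation as Ro
def go(p,yaw,roll=-np.pi/2,pitch=0):
    s=env.state();A=Ro.from_euler('xyz',s["tcp_rot"]);B=Ro.from_euler('xyz',[roll,pitch,yaw])
    print("t",round(s["t"],2),"pos",s["eef_pos"].round(2),"rot",s["tcp_rot"].round(4),"F",s["ft_force"].round(2),"M",s["moment"].round(3),"open",round(s["opening"],4))
    print("slide m",(A.inv().apply(np.array(p)-s["eef_pos"])/1000).round(4),"dr",(A.inv()*B).as_rotvec().round(4))
E
python3 - <<'E'
from h import *
go([500,234,330],-1.52)
m=optics.camera_model("wrist");s=env.state();A=Ro.from_euler('xyz',s["tcp_rot"])
print(m["mtx"],A.inv().apply(-m["R"].T@m["t"]-s["eef_pos"]),A.inv().apply(m["R"][2]))
E
```

```text
t 0.1 pos [186.87 596.18 214.11] rot [-1.5718e+00  1.0000e-04 -3.0380e-01] F [ 0.41 -0.36  0.19] M [-0.    -0.046 -0.   ] open 0.9997
slide m [ 0.4071 -0.1157 -0.252 ] dr [9.0000e-04 1.2162e+00 5.0000e-04]
[[309.70691629   0.         318.41632376]
 [  0.         309.70691629 201.3016902 ]
 [  0.           0.           1.        ]] [ -65.979769   -170.36521382   -1.24098058] [0.23838001 0.97117068 0.00157484]
```

Emit:
drive_tool --steps '[{"slide": [0.03, -0.03, -0.02], "dr": [0, 0.12, 0]}, {"slide": [0.06, -0.06, -0.04], "dr": [0, 0.24, 0]}, {"slide": [0.09, -0.09, -0.06], "dr": [0, 0.36, 0]}, {"slide": [0.12, -0.1157, -0.08], "dr": [0, 0.48, 0]}, {"slide": [0.155, -0.1157, -0.1], "dr": [0, 0.6, 0]}]'

```text
invalid input
```

```bash
python3 -c "
from h import *
go([500,234,330],-1.52)"
```

```text
t 0.1 pos [186.87 596.18 214.11] rot [-1.5718e+00  1.0000e-04 -3.0380e-01] F [ 0.41 -0.36  0.19] M [-0.    -0.046 -0.   ] open 0.9997
slide m [ 0.4071 -0.1157 -0.252 ] dr [9.0000e-04 1.2162e+00 5.0000e-04]
```

Perhaps "fingers" is required in each row.

Emit:
drive_tool --steps '[{"slide": [0.03, -0.03, -0.02], "dr": [0, 0.12, 0], "fingers": 0.09}, {"slide": [0.06, -0.06, -0.04], "dr": [0, 0.24, 0], "fingers": 0.09}, {"slide": [0.09, -0.09, -0.06], "dr": [0, 0.36, 0], "fingers": 0.09}, {"slide": [0.12, -0.1157, -0.08], "dr": [0, 0.48, 0], "fingers": 0.09}, {"slide": [0.155, -0.1157, -0.1], "dr": [0, 0.6, 0], "fingers": 0.09}]'

```text
t: 0.52
eef_pos: [296.0, 464.8, 330.9]
tcp_rot: [-1.567, 0.001, -0.908]
ft_force: [0.7, 0.6, 0.2]
opening: 0.945
```

```bash
python3 -c "
from h import *
go([500,234,330],-1.52)"
```

```text
t 0.52 pos [296.05 464.82 330.88] rot [-1.5666e+00  1.2000e-03 -9.0850e-01] F [0.72 0.58 0.23] M [-0.02   0.003  0.003] open 0.9448
slide m [0.3074 0.0006 0.0189] dr [-0.0037  0.6115 -0.0025]
```

Emit:
drive_tool --steps '[{"slide": [0.04, 0, 0.004], "dr": [0, 0.12, 0], "fingers": 0.08}, {"slide": [0.08, 0, 0.008], "dr": [0, 0.24, 0], "fingers": 0.08}, {"slide": [0.12, 0, 0.011], "dr": [0, 0.36, 0], "fingers": 0.08}, {"slide": [0.16, 0, 0.013], "dr": [0, 0.48, 0], "fingers": 0.08}, {"slide": [0.2, 0, 0.015], "dr": [0, 0.6, 0], "fingers": 0.08}]'

```text
t: 0.93
eef_pos: [431.9, 315.5, 327.4]
tcp_rot: [-1.571, -0.0, -1.51]
ft_force: [0.5, -0.5, -0.8]
opening: 0.846
```

```bash
python3 -c "
from h import *
go([500,234,330],-1.52)"
```

```text
t 0.93 pos [431.92 315.54 327.43] rot [-1.571  -0.     -1.5097] F [ 0.52 -0.51 -0.83] M [-0.088  0.016 -0.008] open 0.846
slide m [ 0.0856 -0.0026  0.063 ] dr [0.0002 0.0103 0.    ]
```

Emit:
drive_tool --steps '[{"slide": [0.03, 0, 0.02], "dr": [0, 0.01, 0], "fingers": 0.08}, {"slide": [0.06, 0, 0.04], "dr": [0, 0.01, 0], "fingers": 0.08}, {"slide": [0.085, 0, 0.06], "dr": [0, 0.01, 0], "fingers": 0.08}, {"slide": [0.085, 0, 0.06], "dr": [0, 0.01, 0], "fingers": 0.08}, {"slide": [0.085, 0, 0.06], "dr": [0, 0.01, 0], "fingers": 0.08}]'

```text
t: 1.35
eef_pos: [497.3, 235.3, 327.0]
tcp_rot: [-1.572, -0.0, -1.517]
ft_force: [-0.1, -0.7, 0.9]
opening: 0.843
```

Run:
```python
from h import *
import pickle
go([500,234,330],-1.52)
m=optics.camera_model("wrist");im=optics.read_camera("wrist")[:,:,::-1];cv2.imwrite("pics/w1.png",im);pickle.dump(m,open("w1.pkl","wb"))
c=np.array([558,234,0.])
print(fproj(m,[c,c+[0,0,115],[580,235,115],[496,291,15],[503,166,15]]).round(1))
```

```text
t 1.35 pos [497.26 235.26 327.01] rot [-1.5718e+00 -1.0000e-04 -1.5167e+00] F [-0.13 -0.68  0.86] M [-0.081  0.042  0.052] open 0.8425
slide m [ 0.0014 -0.003   0.0027] dr [0.001  0.0033 0.0001]
[[355.5 170.6]
 [366.2 183.3]
 [383.1 183.6]
 [319.4 133.3]
 [319.5 211.6]]
```

View pics/w1.png

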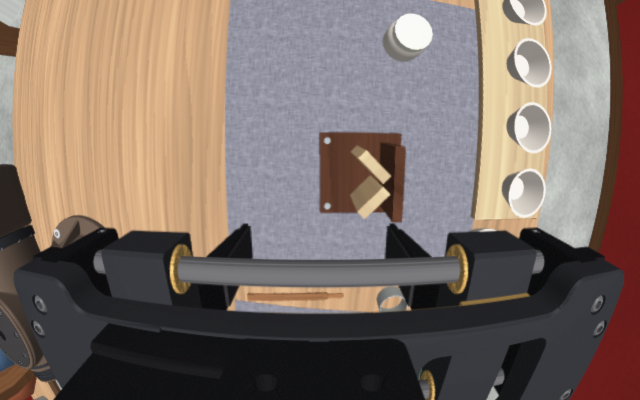

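The wrist view shows the V-rest at about (365,175), with the pale jaws at (372,163) and (369,195). I'll enlarge it and measure the corners.

Run:
```python
from h import *
im=cv2.imread("pics/w1.png")
cv2.imwrite("pics/w1c.png",cv2.resize(im[125:225,312:412],None,fx=6,fy=6,interpolation=cv2.INTER_CUBIC))
```

```text
(no output)
```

View pics/w1c.png

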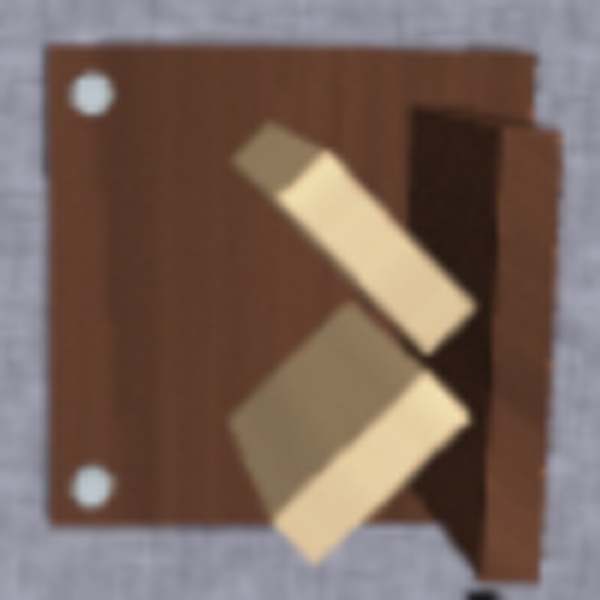

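Run:
```python
from h import *
import pickle
m=pickle.load(open("w1.pkl","rb"))
g=lambda P:np.array(P)/6.+[312,125]-0.42
Lp=plane(fray(m,g([(280,195),(428,355)])),115);Rp=plane(fray(m,g([(275,520),(428,370)])),115)
print(Lp.round(1),Rp.round(1))
im=cv2.imread("pics/w1.png");hsv=cv2.cvtColor(im,cv2.COLOR_BGR2HSV)
k=cv2.inRange(hsv,(10,40,165),(30,160,255));k[:140]=0;k[225:]=0;k[:,:340]=0;k[:,:]*=1;k[:,400:]=0
rects=[]
for c in cv2.findContours(k,0,2)[0]:
    if cv2.contourArea(c)<60: continue
    # map contour to plane, rect in world
    P=plane(fray(m,c[:,0].astype(float)),115)[:,:2].astype(np.float32)
    R=cv2.minAreaRect(P);print(cv2.contourArea(c),R);print(cv2.boxPoints(R).round(1))
def ln(P): 
    d=(P[1]-P[0])[:2];d/=np.linalg.norm(d);return P[0][:2],d,np.degrees(np.arctan2(d[1],d[0]))
a,d,A=ln(Lp);b,e,B=ln(Rp);print(A,B)
s=np.linalg.solve(np.c_[d,-e],b-a);ap=a+d*s[0];y=np.radians((A+B)/2);print("apex",ap,"yaw",y,"origin",ap-23*np.array([np.cos(y),np.sin(y)]))
q=plane(fray(m,g([(48,46),(50,524),(535,50)])),15);print("base",q.round(1),"studs",plane(fray(m,g([(92,94),(92,487)])),17).round(1))
```

```text
[[545.4 266.5 115. ]
 [579.7 234.7 115. ]] [[549.9 196.9 115. ]
 [580.1 231.5 115. ]]
356.0 ((569.511474609375, 209.8529052734375), (45.82605743408203, 15.186530113220215), 48.254512786865234)
[[548.6 197.8]
 [559.9 187.7]
 [590.4 221.9]
 [579.1 232. ]]
383.0 ((566.7445068359375, 256.15997314453125), (14.203042030334473, 46.49264907836914), 49.45566940307617)
[[544.5 265.9]
 [579.8 235.7]
 [589.  246.4]
 [553.7 276.7]]
-42.71584617158259 48.93720610818453
apex [581.47287318 233.12800951] yaw 0.05429160742268479 origin [558.50676201 231.87991589]
base [[496.2 292.7  15. ]
 [503.7 165.5  15. ]
 [624.3 301.2  15. ]] studs [[508.2 281.   17. ]
 [514.3 176.9  17. ]]
```

V-rest origin is about (558.5, 232) with yaw about 0.057, and both cameras agree to 2 mm. Next I'll go above the roller.

Emit:
drive_tool --steps '[{"slide": [0.04, 0, 0], "dr": [0, 0, 0], "fingers": 0.08}, {"slide": [0.08, 0, 0], "dr": [0, 0, 0], "fingers": 0.08}, {"slide": [0.12, 0, 0], "dr": [0, 0, 0], "fingers": 0.08}, {"slide": [0.16, 0, 0], "dr": [0, 0, 0], "fingers": 0.08}, {"slide": [0.2, 0, 0], "dr": [0, 0, 0], "fingers": 0.08}]'

```text
t: 1.82
eef_pos: [507.2, 36.5, 327.7]
tcp_rot: [-1.571, 0.0, -1.511]
ft_force: [1.0, -0.0, 0.0]
opening: 0.839
```

Emit:
drive_tool --steps '[{"slide": [0.04, 0, 0], "dr": [0, 0, 0], "fingers": 0.08}, {"slide": [0.07, 0, 0], "dr": [0, 0, 0], "fingers": 0.08}, {"slide": [0.1, 0, 0], "dr": [0, 0, 0], "fingers": 0.08}, {"slide": [0.11, 0, 0], "dr": [0, 0, 0], "fingers": 0.08}, {"slide": [0.11, 0, 0], "dr": [0, 0, 0], "fingers": 0.08}]'

```text
t: 2.23
eef_pos: [514.2, -73.6, 327.4]
tcp_rot: [-1.571, 0.0, -1.515]
ft_force: [-0.1, 0.9, 0.4]
opening: 0.842
```

Run:
```python
from h import *
import pickle
go([495,-123,327],-1.513)
m=optics.camera_model("wrist");im=optics.read_camera("wrist")[:,:,::-1];cv2.imwrite("pics/w2.png",im);pickle.dump(m,open("w2.pkl","wb"))
print(fproj(m,[[496,-124,195],[494,-122,70]]).round(1))
```

```text
t 2.23 pos [514.19 -73.64 327.35] rot [-1.5711e+00  2.0000e-04 -1.5152e+00] F [-0.15  0.86  0.38] M [-0.065  0.071  0.067] open 0.8418
slide m [ 0.0482  0.0004 -0.0219] dr [ 0.0003 -0.0022 -0.0002]
[[298.  239.2]
 [302.1 206.9]]
```

View pics/w2.png

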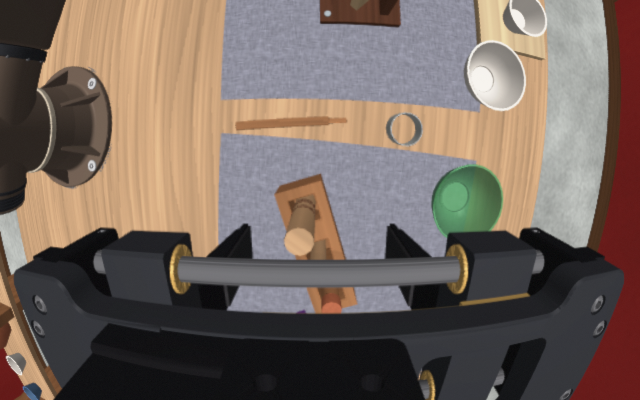

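The roller's top disc is at (299,241), close to the predicted (298,239).

Run:
```python
from h import *
import pickle
m=pickle.load(open("w2.pkl","rb"));im=cv2.imread("pics/w2.png");hsv=cv2.cvtColor(im,cv2.COLOR_BGR2HSV)
k=cv2.inRange(hsv,(5,40,185),(30,200,255));r=np.zeros_like(k);r[222:260,278:320]=k[222:260,278:320]
c=max(cv2.findContours(r,0,2)[0],key=cv2.contourArea);e=cv2.fitEllipse(cv2.convexHull(c));print(cv2.contourArea(c),e)
P=plane(fray(m,cv2.convexHull(c)[:,0]),195)[:,:2].astype(np.float32)
print(cv2.minEnclosingCircle(P),plane(fray(m,e[0]),195))
cv2.imwrite("pics/w2c.png",cv2.resize(np.hstack([im[170:265,260:350],cv2.merge([r]*3)[170:265,260:350]]),None,fx=4,fy=4,interpolation=cv2.INTER_CUBIC))
b=cv2.boundingRect(c)
```

```text
566.0 ((298.3001708984375, 241.628662109375), (26.661054611206055, 28.701072692871094), 103.90245819091797)
((496.2737121582031, -127.09832000732422), 15.30659008026123) [[ 496.38918237 -126.73437877  195.        ]]
```

View pics/w2c.png

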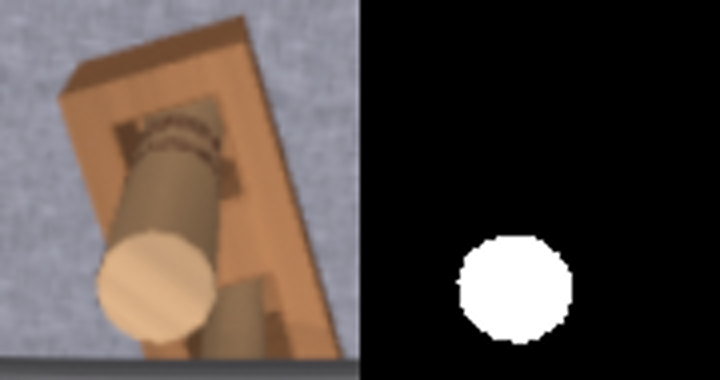

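Run:
```python
from h import *
import pickle
m=pickle.load(open("w2.pkl","rb"))
g=lambda P:np.array(P)/4.+[260,170]-0.38
W=plane(fray(m,g([(115,125),(215,98),(240,190)])),70);print("well",W.round(1),"centre",(W[0]+W[2])/2, np.linalg.norm(W[1]-W[0]),np.linalg.norm(W[2]-W[1]))
print("block corners",plane(fray(m,g([(60,97),(243,42)])),70).round(1))
for z in (75,90,195): print(z,fproj(m,[[496.4,-126,z],[494,-123,z]]).round(1))
s=cv2.imread("pics/scene0.png");ms=optics.camera_model("scene")
def pr(X): c=ms["R"]@X+ms["t"];q=ms["mtx"]@c;return q[:2]/q[2]
for z in (75,100,130,160,195): print(z,pr(np.array([496.4,-126,z])).round(1))
hsv=cv2.cvtColor(s,cv2.COLOR_BGR2GRAY).astype(float)
for r in range(198,232,4):
    row=np.abs(np.gradient(hsv[r,262:296]));i=np.argsort(row)[-4:];print(r,sorted(i+262), hsv[r,266:292].astype(int))
```

```text
well [[ 474.  -114.3   70. ]
 [ 509.1 -102.5   70. ]
 [ 519.9 -135.9   70. ]] centre [ 496.93676252 -125.07937487   70.        ] 37.010535803625345 35.042498987693236
block corners [[ 454.  -105.1   70. ]
 [ 517.8  -81.9   70. ]]
75 [[303.5 210.6]
 [301.9 208.4]]
90 [[303.  213.5]
 [301.3 211.3]]
195 [[298.3 241. ]
 [296.1 238.2]]
75 [279.4 233. ]
100 [278.8 225.2]
130 [278.  215.6]
160 [277.2 205.8]
195 [276.2 194.1]
198 [np.int64(270), np.int64(278), np.int64(282), np.int64(283)] [165 168 172 171 133 106 111 131 144 149 149 143 123 101 101 100  98 140
 156 157 159 158 158 156 156 158]
202 [np.int64(270), np.int64(271), np.int64(282), np.int64(283)] [156 157 159 160 157 104 108 113 112 114 114 110 105  99 101 102 101 130
 156 154 152 151 152 151 150 149]
206 [np.int64(270), np.int64(271), np.int64(283), np.int64(284)] [164 164 163 163 161 119 107 111 113 112 114 112 107 101 101 103 103 111
 158 161 162 163 162 164 165 162]
210 [np.int64(270), np.int64(271), np.int64(283), np.int64(284)] [154 154 155 156 155 128 105 111 112 111 113 111 111 104 100 102 103 102
 149 159 160 159 157 155
[... 169 characters left out ...]
155 154 152]
218 [np.int64(272), np.int64(284), np.int64(285), np.int64(291)] [161 158 158 157 156 156 125 109 112 113 113 112 110 107 102 101 103 104
 112 151 161 158 154 150 149 145]
222 [np.int64(272), np.int64(292), np.int64(293), np.int64(295)] [155 159 160 159 159 156 135 108 113 115 113 112 109 109 103 100 104 106
 103 124 138 138 142 149 157 159]
226 [np.int64(272), np.int64(273), np.int64(284), np.int64(285)] [136 135 137 138 139 139 140  88  70  74  93  96 108 106  80  72  61  77
  88 117 139 138 139 142 141 137]
230 [np.int64(270), np.int64(285), np.int64(286), np.int64(293)] [140 141 139 134 129 119 117 108 107 113 115 113 111 110 104 102 103 105
 106 105 123 125 125 125 125 129]
```

The roller axis is about (496.4, -125.8) and vertical, and the well centre agrees. I'll align above it and then descend.

Emit:
drive_tool --steps '[{"slide": [0.0255, 0, -0.0105], "dr": [0, 0, 0], "fingers": 0.08}, {"slide": [0.051, 0, -0.0207], "dr": [0, -0.002, 0], "fingers": 0.08}, {"slide": [0.051, 0.03, -0.0207], "dr": [0, -0.002, 0], "fingers": 0.08}, {"slide": [0.051, 0.06, -0.0207], "dr": [0, -0.002, 0], "fingers": 0.08}, {"slide": [0.051, 0.07, -0.0207], "dr": [0, -0.002, 0], "fingers": 0.08}]'

```text
t: 2.7
eef_pos: [495.3, -122.9, 254.5]
tcp_rot: [-1.574, 0.002, -1.51]
ft_force: [-0.5, 0.6, 0.5]
opening: 0.842
```

Run:
```python
from h import *
go([496.4,-125.8,122],-1.513)
im=optics.read_camera("wrist")[:,:,::-1];cv2.imwrite("pics/w3.png",im)
```

```text
t 2.7 pos [ 495.3  -122.89  254.54] rot [-1.5744  0.0021 -1.5105] F [-0.48  0.64  0.47] M [-0.073  0.068  0.024] open 0.8423
slide m [0.0033 0.1325 0.0014] dr [ 0.0036  0.0025 -0.0021]
```

View pics/w3.png

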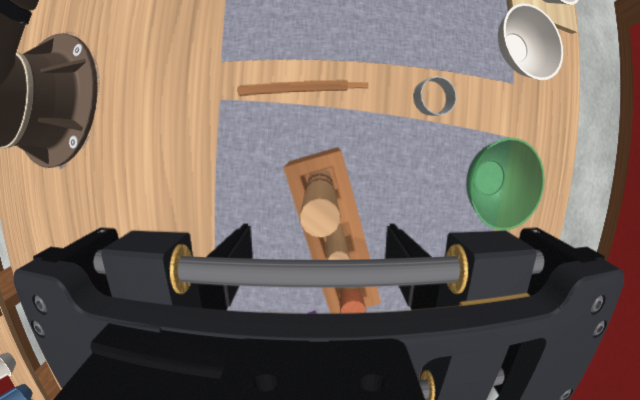

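Centred: the disc is at (321,215), between the fingers. I'll descend.

Emit:
drive_tool --steps '[{"slide": [0, 0.035, 0], "dr": [0, 0, 0], "fingers": 0.08}, {"slide": [0, 0.07, 0], "dr": [0, 0, 0], "fingers": 0.08}, {"slide": [0, 0.1, 0], "dr": [0, 0, 0], "fingers": 0.08}, {"slide": [0, 0.115, 0], "dr": [0, 0, 0], "fingers": 0.08}, {"slide": [0, 0.115, 0], "dr": [0, 0, 0], "fingers": 0.08}]'

```text
t: 3.17
eef_pos: [496.1, -123.5, 140.8]
tcp_rot: [-1.574, 0.002, -1.51]
ft_force: [0.0, 0.4, -0.1]
opening: 0.845
```

Run:
```python
from h import *
go([496.4,-125.8,122],-1.513)
```

```text
t 3.17 pos [ 496.14 -123.53  140.78] rot [-1.5744  0.0019 -1.5102] F [ 0.01  0.44 -0.07] M [-0.078  0.086  0.002] open 0.8446
slide m [0.0023 0.0188 0.0002] dr [ 0.0036  0.0028 -0.0019]
```

Emit:
drive_tool --steps '[{"slide": [0.002, 0.01, 0], "dr": [0.0035, -0.002, -0.002], "fingers": 0.08}, {"slide": [0.002, 0.018, 0], "dr": [0.0035, -0.002, -0.002], "fingers": 0.08}, {"slide": [0.002, 0.019, 0], "dr": [0.0035, -0.002, -0.002], "fingers": 0.08}, {"slide": [0.002, 0.019, 0], "dr": [0.0035, -0.002, -0.002], "fingers": 0.08}]'

```text
t: 3.5
eef_pos: [497.1, -126.8, 124.3]
tcp_rot: [-1.567, -0.002, -1.509]
ft_force: [0.1, 0.2, 1.1]
opening: 0.839
```

Run:
```python
from h import *
go([496.4,-125.8,122],-1.513)
```

```text
t 3.5 pos [ 497.07 -126.76  124.28] rot [-1.5667 -0.0021 -1.5093] F [0.14 0.16 1.05] M [-0.079 -0.002 -0.034] open 0.8386
slide m [-0.001   0.0023 -0.0006] dr [-0.0041  0.0037  0.0021]
```

Emit:
drive_tool --steps '[{"slide": [0, 0.001, 0], "dr": [0, 0, 0], "fingers": 0.06}, {"slide": [0, 0.002, 0], "dr": [0, 0, 0], "fingers": 0.06}]'

```text
t: 3.67
eef_pos: [497.0, -127.1, 122.3]
tcp_rot: [-1.566, -0.002, -1.51]
ft_force: [0.1, -0.3, 0.5]
opening: 0.752
```

Run:
```python
from h import *
go([496.4,-125.8,122],-1.513)
for i in range(4):
    optics.read_camera("top");s=env.state();print(s["t"],s["eef_pos"].round(2),s["tcp_rot"].round(4),s["joints"].round(4))
```

```text
t 3.67 pos [ 497.04 -127.09  122.3 ] rot [-1.5661 -0.0024 -1.5096] F [ 0.11 -0.28  0.46] M [-0.099  0.098 -0.014] open 0.7525
slide m [-0.0013  0.0003 -0.0006] dr [-0.0047  0.0034  0.0024]
3.7167 [ 496.86 -127.07  121.95] [-1.5665 -0.0022 -1.5098] [-3.7910e-01  4.5570e-01  1.9346e+00 -3.0000e-04  7.4640e-01 -4.4000e-01]
3.7667 [ 496.75 -127.1   121.88] [-1.5668 -0.0021 -1.5098] [-3.7920e-01  4.5580e-01  1.9347e+00 -4.0000e-04  7.4650e-01 -4.4000e-01]
3.8167 [ 496.71 -127.13  121.83] [-1.567  -0.0021 -1.5099] [-3.7930e-01  4.5590e-01  1.9347e+00 -3.0000e-04  7.4660e-01 -4.4000e-01]
3.8667 [ 496.72 -127.16  121.78] [-1.5669 -0.0021 -1.5099] [-3.7940e-01  4.5600e-01  1.9347e+00 -3.0000e-04  7.4650e-01 -4.4010e-01]
```

Emit:
drive_tool --steps '[{"slide": [-0.001, 0, 0], "dr": [-0.004, 0.003, 0.002], "fingers": 0.05}, {"slide": [-0.001, 0, 0], "dr": [-0.004, 0.003, 0.002], "fingers": 0.045}, {"slide": [-0.001, 0, 0], "dr": [-0.004, 0.003, 0.002], "fingers": 0.045}, {"slide": [-0.001, 0, 0], "dr": [-0.004, 0.003, 0.002], "fingers": 0.045}]'

```text
t: 4.2
eef_pos: [496.6, -126.1, 121.5]
tcp_rot: [-1.571, 0.0, -1.513]
ft_force: [0.1, 0.9, -0.3]
opening: 0.479
```

Run:
```python
from h import *
go([496.4,-125.8,122],-1.513)
im=optics.read_camera("wrist")[:,:,::-1];cv2.imwrite("pics/w4.png",im)
```

```text
t 4.2 pos [ 496.6  -126.13  121.54] rot [-1.5712e+00  1.0000e-04 -1.5128e+00] F [ 0.07  0.89 -0.34] M [-0.09   0.012  0.008] open 0.4786
slide m [-0.0003 -0.0005 -0.0002] dr [ 0.0004  0.0002 -0.0001]
```

View pics/w4.png

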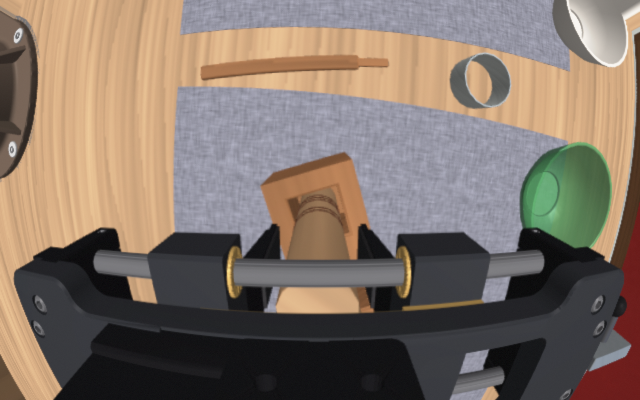

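The roller at (318,250) is centred between the fingers. I'll close on it.

Emit:
drive_tool --steps '[{"slide": [0, 0, 0], "dr": [0, 0, 0], "fingers": 0.02}, {"slide": [0, 0, 0], "dr": [0, 0, 0], "fingers": 0.02}, {"slide": [0, 0, 0], "dr": [0, 0, 0], "fingers": 0.02}, {"slide": [0, 0, 0], "dr": [0, 0, 0], "fingers": 0.02}]'

```text
t: 4.58
eef_pos: [496.6, -126.1, 121.5]
tcp_rot: [-1.571, 0.0, -1.513]
ft_force: [-0.9, -0.2, 0.2]
opening: 0.339
```

Run:
```python
from h import *
go([496.4,-125.8,122],-1.513)
```

```text
t 4.58 pos [ 496.58 -126.11  121.49] rot [-1.5713e+00  1.0000e-04 -1.5129e+00] F [-0.87 -0.16  0.22] M [-0.113  0.042  0.043] open 0.3385
slide m [-0.0003 -0.0005 -0.0002] dr [ 0.0005  0.0001 -0.0001]
```

Gripped: opening 0.338 × 95 = 32.2 mm. I'll lift straight up, slowly at first.

Emit:
drive_tool --steps '[{"slide": [0, -0.005, 0], "dr": [0, 0, 0], "fingers": 0.02}, {"slide": [0, -0.015, 0], "dr": [0, 0, 0], "fingers": 0.02}, {"slide": [0, -0.03, 0], "dr": [0, 0, 0], "fingers": 0.02}, {"slide": [0, -0.045, 0], "dr": [0, 0, 0], "fingers": 0.02}, {"slide": [0, -0.06, 0], "dr": [0, 0, 0], "fingers": 0.02}]'

```text
t: 5.0
eef_pos: [496.5, -126.1, 183.0]
tcp_rot: [-1.571, 0.0, -1.513]
ft_force: [-0.3, 0.0, -1.1]
opening: 0.334
```

Emit:
drive_tool --steps '[{"slide": [0, -0.02, 0], "dr": [0, 0, 0], "fingers": 0.02}, {"slide": [0, -0.04, 0], "dr": [0, 0, 0], "fingers": 0.02}, {"slide": [0, -0.06, 0], "dr": [0, 0, 0], "fingers": 0.02}, {"slide": [0, -0.08, 0], "dr": [0, 0, 0], "fingers": 0.02}, {"slide": [0, -0.08, 0], "dr": [0, 0, 0], "fingers": 0.02}]'

```text
t: 5.42
eef_pos: [497.6, -126.5, 265.8]
tcp_rot: [-1.566, -0.002, -1.513]
ft_force: [0.4, -0.0, -1.4]
opening: 0.334
```

Run:
```python
from h import *
y=0.057;o=np.array([558.5,232.3]);p=o-45*np.array([np.cos(y),np.sin(y)])
print(p);go([p[0],p[1],260],-1.513)
cv2.imwrite("pics/s5.png",optics.read_camera("scene")[:,:,::-1])
```

```text
[513.57308271 229.73638872]
t 5.42 pos [ 497.63 -126.46  265.85] rot [-1.5657 -0.0025 -1.5127] F [ 0.38 -0.03 -1.43] M [-0.103  0.007  0.006] open 0.3341
slide m [-0.3547  0.0052  0.0366] dr [-0.0051  0.0003  0.0025]
```

View pics/s5.png

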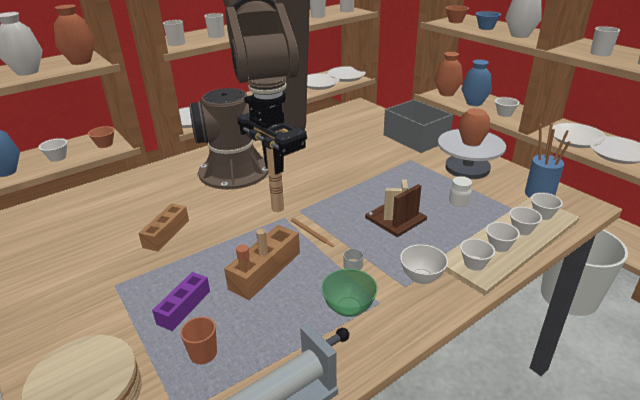

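The roller hangs straight from the gripper at (276,180), with its foot at (277,210), clear of the block. Dowel and stamp are still in their wells. I'll carry it to just in front of the V.

Emit:
drive_tool --steps '[{"slide": [-0.03, 0, 0.004], "dr": [0, 0, 0], "fingers": 0.02}, {"slide": [-0.065, 0, 0.008], "dr": [0, 0, 0], "fingers": 0.02}, {"slide": [-0.1, 0, 0.012], "dr": [0, 0, 0], "fingers": 0.02}, {"slide": [-0.135, 0, 0.016], "dr": [0, 0, 0], "fingers": 0.02}, {"slide": [-0.17, 0, 0.02], "dr": [0, 0, 0], "fingers": 0.02}]'

```text
t: 5.88
eef_pos: [506.1, 46.3, 260.8]
tcp_rot: [-1.573, 0.0, -1.513]
ft_force: [0.5, -0.7, -1.1]
opening: 0.335
```

Emit:
drive_tool --steps '[{"slide": [-0.035, 0, 0.004], "dr": [0, 0, 0], "fingers": 0.02}, {"slide": [-0.07, 0, 0.008], "dr": [0, 0, 0], "fingers": 0.02}, {"slide": [-0.105, 0, 0.01], "dr": [0, 0, 0], "fingers": 0.02}, {"slide": [-0.135, 0, 0.012], "dr": [0, 0, 0], "fingers": 0.02}, {"slide": [-0.16, 0, 0.014], "dr": [0, 0, 0], "fingers": 0.02}]'

```text
t: 6.3
eef_pos: [510.6, 207.4, 260.7]
tcp_rot: [-1.573, -0.0, -1.512]
ft_force: [0.1, -0.2, -1.7]
opening: 0.334
```

Emit:
drive_tool --steps '[{"slide": [-0.015, 0, 0.002], "dr": [0, 0, 0], "fingers": 0.02}, {"slide": [-0.02, 0, 0.002], "dr": [0, 0, 0], "fingers": 0.02}, {"slide": [-0.02, 0, 0.002], "dr": [0, 0, 0], "fingers": 0.02}]'

```text
t: 6.55
eef_pos: [511.7, 226.0, 260.7]
tcp_rot: [-1.573, -0.0, -1.511]
ft_force: [-0.5, -0.5, -0.8]
opening: 0.334
```

Run:
```python
from h import *
import pickle
go([513.6,229.7,260],-1.513)
for n in ("scene","wrist"):
    pickle.dump(optics.camera_model(n),open(n+"6.pkl","wb"));cv2.imwrite(f"pics/{n}6.png",optics.read_camera(n)[:,:,::-1])
```

```text
t 6.55 pos [511.75 226.05 260.68] rot [-1.5727e+00 -3.0000e-04 -1.5112e+00] F [-0.46 -0.53 -0.84] M [-0.135  0.029 -0.009] open 0.334
slide m [-0.0035  0.0007  0.0021] dr [0.0019 0.0018 0.0003]
```

View pics/wrist6.png

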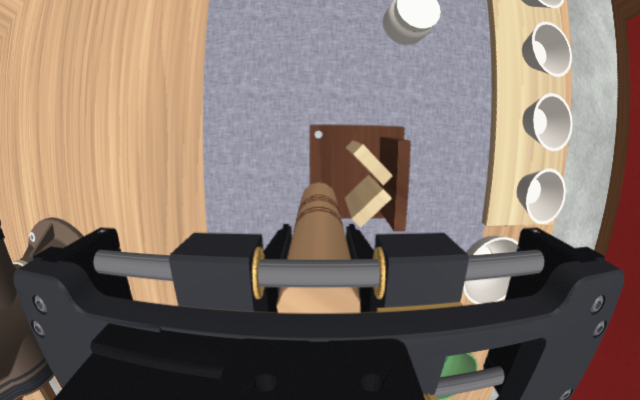

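View pics/scene6.png

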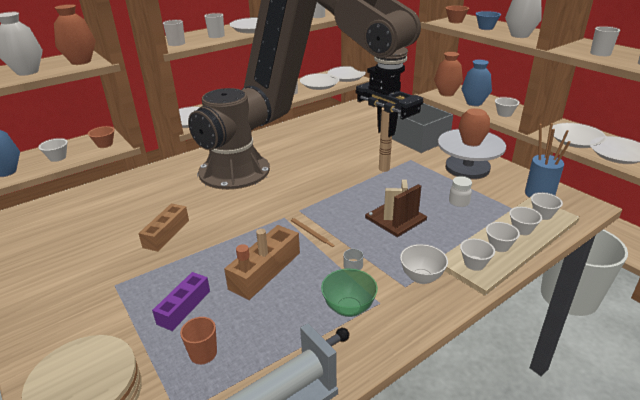

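Everything is in order: the roller is upright, with the V ahead of it at (370,180) in the wrist view. I'll do a small correction and then descend.

Emit:
drive_tool --steps '[{"slide": [-0.0035, 0.02, 0.006], "dr": [0.002, -0.002, 0], "fingers": 0.02}, {"slide": [-0.0035, 0.045, 0.006], "dr": [0.002, -0.002, 0], "fingers": 0.02}, {"slide": [-0.0035, 0.07, 0.006], "dr": [0.002, -0.002, 0], "fingers": 0.02}, {"slide": [-0.0035, 0.09, 0.006], "dr": [0.002, -0.002, 0], "fingers": 0.02}, {"slide": [-0.0035, 0.1, 0.006], "dr": [0.002, -0.002, 0], "fingers": 0.02}]'

```text
t: 7.07
eef_pos: [517.3, 227.6, 159.2]
tcp_rot: [-1.572, -0.001, -1.512]
ft_force: [-0.4, -0.9, -0.8]
opening: 0.332
```

Emit:
drive_tool --steps '[{"slide": [0, 0.01, 0], "dr": [0, 0, 0], "fingers": 0.02}, {"slide": [0, 0.02, 0], "dr": [0, 0, 0], "fingers": 0.02}, {"slide": [0, 0.025, 0], "dr": [0, 0, 0], "fingers": 0.02}, {"slide": [0, 0.025, 0], "dr": [0, 0, 0], "fingers": 0.02}]'

```text
t: 7.4
eef_pos: [518.0, 229.0, 136.0]
tcp_rot: [-1.57, -0.0, -1.511]
ft_force: [-0.6, -0.6, -1.5]
opening: 0.336
```

Run:
```python
from h import *
import pickle
y=0.057;o=np.array([558.5,232.3]);p=o-40*np.array([np.cos(y),np.sin(y)])
go([p[0],p[1],127],-1.5138)
cv2.imwrite("pics/w7.png",optics.read_camera("wrist")[:,:,::-1])
```

```text
t 7.4 pos [517.98 228.96 135.96] rot [-1.5700e+00 -1.0000e-04 -1.5111e+00] F [-0.65 -0.63 -1.45] M [-0.108  0.077  0.035] open 0.3356
slide m [-0.001   0.009   0.0006] dr [-0.0008  0.0027  0.0001]
```

View pics/w7.png

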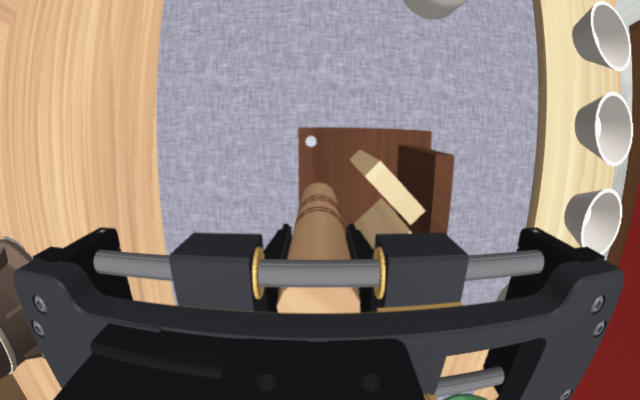

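Emit:
drive_tool --steps '[{"slide": [-0.001, 0.003, 0], "dr": [-0.001, -0.0025, 0], "fingers": 0.02}, {"slide": [-0.001, 0.006, 0], "dr": [-0.001, -0.0025, 0], "fingers": 0.02}, {"slide": [-0.001, 0.007, 0], "dr": [-0.001, -0.0025, 0], "fingers": 0.02}, {"slide": [-0.001, 0.008, 0], "dr": [-0.001, -0.0025, 0], "fingers": 0.02}]'

```text
t: 7.78
eef_pos: [518.1, 230.3, 128.6]
tcp_rot: [-1.57, 0.0, -1.508]
ft_force: [0.3, -0.5, -0.9]
opening: 0.333
```

Emit:
drive_tool --steps '[{"slide": [0, 0.0005, 0], "dr": [0, 0, 0], "fingers": 0.02}, {"slide": [0, 0.001, 0], "dr": [0, 0, 0], "fingers": 0.02}]'

```text
t: 7.95
eef_pos: [518.1, 230.3, 127.6]
tcp_rot: [-1.57, 0.0, -1.508]
ft_force: [-0.3, -0.8, -1.1]
opening: 0.333
```

Run:
```python
from h import *
go([518.6,230,126.5],-1.5138)
```

```text
t 7.95 pos [518.05 230.26 127.58] rot [-1.5701e+00  1.0000e-04 -1.5083e+00] F [-0.28 -0.77 -1.09] M [-0.121  0.065  0.01 ] open 0.3329
slide m [0.0003 0.0011 0.0005] dr [-0.0007  0.0055 -0.0001]
```

Emit:
drive_tool --steps '[{"slide": [0, 0.0005, 0], "dr": [0, 0.005, 0], "fingers": 0.02}, {"slide": [0, 0.001, 0], "dr": [0, 0.005, 0], "fingers": 0.02}, {"slide": [0, 0.001, 0], "dr": [0, 0.005, 0], "fingers": 0.02}]'

```text
t: 8.2
eef_pos: [518.1, 230.3, 126.5]
tcp_rot: [-1.57, 0.0, -1.513]
ft_force: [-0.0, 0.5, -1.2]
opening: 0.334
```

Emit:
drive_tool --steps '[{"slide": [0, 0.0005, 0], "dr": [0, 0, 0], "fingers": 0.02}, {"slide": [0, 0.0005, 0], "dr": [0, 0, 0], "fingers": 0.02}]'

```text
t: 8.37
eef_pos: [518.1, 230.3, 126.5]
tcp_rot: [-1.57, 0.0, -1.513]
ft_force: [-0.4, -0.9, 4.2]
opening: 0.334
```

Emit:
drive_tool --steps '[{"slide": [0, 0.0005, 0], "dr": [0, 0, 0], "fingers": 0.02}, {"slide": [0, 0.0005, 0], "dr": [0, 0, 0], "fingers": 0.02}]'

```text
t: 8.53
eef_pos: [518.2, 230.3, 126.5]
tcp_rot: [-1.569, 0.0, -1.513]
ft_force: [-2.3, -1.4, 10.0]
opening: 0.331
```

Foot touched at tip z = 126.5, exactly as predicted. I'll ease the vertical load and slide into the V.

Emit:
drive_tool --steps '[{"slide": [0, -0.0005, 0.002], "dr": [0, 0, 0], "fingers": 0.02}, {"slide": [0, -0.0005, 0.01], "dr": [0, 0, 0], "fingers": 0.02}, {"slide": [0, -0.0005, 0.02], "dr": [0, 0, 0], "fingers": 0.02}, {"slide": [0, -0.0005, 0.028], "dr": [0, 0, 0], "fingers": 0.02}, {"slide": [0, -0.0005, 0.033], "dr": [0, 0, 0], "fingers": 0.02}]'

```text
t: 8.95
eef_pos: [550.7, 232.1, 126.4]
tcp_rot: [-1.573, -0.0, -1.514]
ft_force: [-15.0, -0.7, 15.8]
opening: 0.334
```

Emit:
drive_tool --steps '[{"slide": [0, 0, 0.001], "dr": [0, 0, 0], "fingers": 0.02}, {"slide": [0, 0, 0.002], "dr": [0, 0, 0], "fingers": 0.02}, {"slide": [0, 0, 0.002], "dr": [0, 0, 0], "fingers": 0.02}]'

```text
t: 9.2
eef_pos: [552.1, 232.2, 126.5]
tcp_rot: [-1.573, -0.0, -1.513]
ft_force: [-6.1, 0.2, 10.2]
opening: 0.331
```

Run:
```python
from h import *
go([558.5,232.3,126.5],-1.5138)
cv2.imwrite("pics/w8.png",optics.read_camera("wrist")[:,:,::-1])
```

```text
t 9.2 pos [552.13 232.2  126.47] rot [-1.5729e+00 -1.0000e-04 -1.5134e+00] F [-6.07  0.16 10.18] M [-0.201  1.961 -0.021] open 0.3313
slide m [ 0.0003 -0.      0.0064] dr [0.0021 0.0004 0.0001]
```

View pics/w8.png

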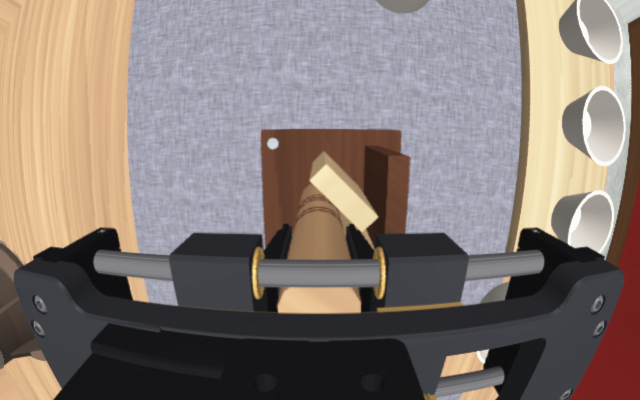

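Vertical load is a bit high (10 N) and causes drag, so I'll ease it before entering the V.

Emit:
drive_tool --steps '[{"slide": [0, -0.0006, 0], "dr": [0, 0, 0], "fingers": 0.02}, {"slide": [0, -0.0006, 0], "dr": [0, 0, 0], "fingers": 0.02}]'

```text
t: 9.42
eef_pos: [553.3, 232.3, 126.6]
tcp_rot: [-1.57, 0.0, -1.513]
ft_force: [-0.1, 0.4, -1.2]
opening: 0.334
```

Emit:
drive_tool --steps '[{"slide": [0, 0, 0.001], "dr": [0.002, 0, 0], "fingers": 0.02}, {"slide": [0, 0, 0.002], "dr": [0.002, 0, 0], "fingers": 0.02}, {"slide": [0, 0, 0.002], "dr": [0.002, 0, 0], "fingers": 0.02}]'

```text
t: 9.67
eef_pos: [555.3, 232.3, 126.5]
tcp_rot: [-1.568, 0.0, -1.513]
ft_force: [-0.1, -0.0, -0.7]
opening: 0.331
```

Run:
```python
from h import *
go([558.5,232.3,126.5],-1.5138)
```

```text
t 9.67 pos [555.28 232.35 126.47] rot [-1.5681e+00  1.0000e-04 -1.5134e+00] F [-0.14 -0.05 -0.71] M [-0.134  0.054 -0.018] open 0.3308
slide m [ 0.0002 -0.      0.0032] dr [-0.0027  0.0004 -0.0001]
```

Emit:
drive_tool --steps '[{"slide": [0, 0, 0.0005], "dr": [-0.0025, 0, 0], "fingers": 0.02}, {"slide": [0, 0, 0.001], "dr": [-0.0025, 0, 0], "fingers": 0.02}, {"slide": [0, 0, 0.0015], "dr": [-0.0025, 0, 0], "fingers": 0.02}, {"slide": [0, 0, 0.0015], "dr": [-0.0025, 0, 0], "fingers": 0.02}]'

```text
t: 10.0
eef_pos: [556.6, 232.4, 126.6]
tcp_rot: [-1.571, 0.0, -1.513]
ft_force: [0.6, 0.0, -1.1]
opening: 0.337
```

Run:
```python
from h import *
go([558.5,232.3,126.5],-1.5138)
s=optics.read_camera("scene")[:,:,::-1];t=optics.read_camera("top")[:,:,::-1]
c=np.zeros((560,800,3),np.uint8)
a=cv2.resize(s[95:235,345:445],None,fx=4,fy=4,interpolation=cv2.INTER_CUBIC);c[:,:400]=a
b=cv2.resize(t[150:220,215:285],None,fx=5.6,fy=5.6,interpolation=cv2.INTER_CUBIC);c[:392,402:794]=b
cv2.imwrite("pics/c9.png",c);cv2.imwrite("pics/s9.png",s)
```

```text
t 10.0 pos [556.59 232.44 126.61] rot [-1.5707e+00  1.0000e-04 -1.5133e+00] F [ 0.57  0.05 -1.15] M [-0.123  0.045  0.012] open 0.3374
slide m [0.0002 0.0001 0.0019] dr [-0.0001  0.0005 -0.0001]
```

View pics/c9.png

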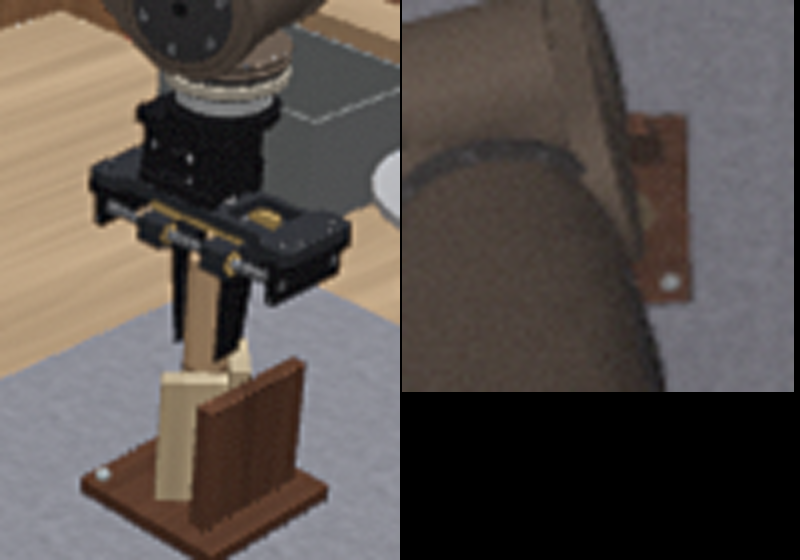

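Emit:
drive_tool --steps '[{"slide": [0, 0.0002, 0], "dr": [0, 0, 0], "fingers": 0.02}, {"slide": [0, 0.0002, 0], "dr": [0, 0, 0], "fingers": 0.02}]'

```text
t: 10.27
eef_pos: [556.5, 232.5, 126.5]
tcp_rot: [-1.571, 0.0, -1.513]
ft_force: [0.2, -0.0, -2.0]
opening: 0.331
```

Emit:
drive_tool --steps '[{"slide": [0, 0, 0.0005], "dr": [0, 0, 0], "fingers": 0.02}, {"slide": [0, 0, 0.0005], "dr": [0, 0, 0], "fingers": 0.02}]'

```text
t: 10.43
eef_pos: [557.0, 232.5, 126.5]
tcp_rot: [-1.571, 0.0, -1.513]
ft_force: [-0.4, -0.4, -0.3]
opening: 0.34
```

Emit:
drive_tool --steps '[{"slide": [0, 0, 0.0005], "dr": [0, 0, 0], "fingers": 0.02}, {"slide": [0, 0, 0.0005], "dr": [0, 0, 0], "fingers": 0.02}]'

```text
t: 10.6
eef_pos: [557.5, 232.5, 126.5]
tcp_rot: [-1.571, 0.0, -1.513]
ft_force: [-0.8, -0.5, -0.2]
opening: 0.335
```

Emit:
drive_tool --steps '[{"slide": [0, 0, 0.0005], "dr": [0, 0, 0], "fingers": 0.02}, {"slide": [0, 0, 0.0005], "dr": [0, 0, 0], "fingers": 0.02}]'

```text
t: 10.77
eef_pos: [558.0, 232.5, 126.5]
tcp_rot: [-1.571, 0.0, -1.513]
ft_force: [-0.2, -0.2, 0.2]
opening: 0.333
```

Emit:
drive_tool --steps '[{"slide": [0, 0.0002, 0.0005], "dr": [0, 0, 0], "fingers": 0.02}, {"slide": [0, 0.0002, 0.0005], "dr": [0, 0, 0], "fingers": 0.02}]'

```text
t: 10.93
eef_pos: [558.2, 232.6, 126.5]
tcp_rot: [-1.571, 0.0, -1.513]
ft_force: [-3.4, -0.1, 3.7]
opening: 0.333
```

Emit:
drive_tool --steps '[{"slide": [0, 0, 0.0005], "dr": [0, 0, 0], "fingers": 0.02}, {"slide": [0, 0, 0.0005], "dr": [0, 0, 0], "fingers": 0.02}]'

```text
t: 11.1
eef_pos: [558.6, 232.6, 126.5]
tcp_rot: [-1.572, 0.0, -1.513]
ft_force: [-4.0, 0.0, 5.2]
opening: 0.334
```

Emit:
drive_tool --steps '[{"slide": [0, 0, 0.0005], "dr": [0, 0, 0], "fingers": 0.02}, {"slide": [0, 0, 0.0005], "dr": [0, 0, 0], "fingers": 0.02}]'

```text
t: 11.27
eef_pos: [558.8, 232.6, 126.5]
tcp_rot: [-1.572, -0.0, -1.513]
ft_force: [-5.1, -1.0, 5.6]
opening: 0.333
```

Run:
```python
from h import *
go([558.5,232.3,126.5],-1.5138)
```

```text
t 11.27 pos [558.81 232.61 126.47] rot [-1.5722 -0.     -1.5133] F [-5.08 -1.    5.55] M [-0.171  1.446 -0.009] open 0.3328
slide m [ 0.0003 -0.     -0.0003] dr [0.0014 0.0005 0.    ]
```

Emit:
drive_tool --steps '[{"slide": [0, 0, 0.0005], "dr": [0, 0, 0], "fingers": 0.02}, {"slide": [0, 0, 0.0005], "dr": [0, 0, 0], "fingers": 0.02}]'

```text
t: 11.43
eef_pos: [558.9, 232.6, 126.5]
tcp_rot: [-1.573, -0.0, -1.513]
ft_force: [-7.6, -0.2, 8.5]
opening: 0.332
```

Run:
```python
from h import *
go([558.5,232.3,126.5],-1.5138)
```

```text
t 11.43 pos [558.88 232.63 126.48] rot [-1.5731e+00 -1.0000e-04 -1.5133e+00] F [-7.61 -0.22  8.52] M [-0.226  1.789 -0.045] open 0.3323
slide m [ 0.0003 -0.     -0.0004] dr [0.0023 0.0005 0.0001]
```

Emit:
drive_tool --steps '[{"slide": [0, 0, 0.0005], "dr": [0, 0, 0], "fingers": 0.02}, {"slide": [0, 0, 0.0005], "dr": [0, 0, 0], "fingers": 0.02}]'

```text
t: 11.6
eef_pos: [558.9, 232.6, 126.5]
tcp_rot: [-1.574, -0.0, -1.513]
ft_force: [-10.0, -0.9, 9.6]
opening: 0.333
```

Run:
```python
from h import *
go([558.5,232.3,126.5],-1.5138)
```

```text
t 11.6 pos [558.93 232.63 126.46] rot [-1.5741e+00 -2.0000e-04 -1.5133e+00] F [-9.96 -0.86  9.59] M [-0.156  2.086 -0.026] open 0.333
slide m [ 0.0003 -0.     -0.0004] dr [0.0033 0.0005 0.0002]
```

Contact: motion stopped at x = 558.9 as the force rose. The tool is giving about 3 mrad, with the foot lagging. I'll ease the vertical load and tilt back so the foot bears on the faces too.

Emit:
drive_tool --steps '[{"slide": [0, -0.0004, 0], "dr": [0.003, 0, 0], "fingers": 0.02}, {"slide": [0, -0.0004, 0], "dr": [0.005, 0, 0], "fingers": 0.02}, {"slide": [0, -0.0004, 0], "dr": [0.005, 0, 0], "fingers": 0.02}]'

```text
t: 11.85
eef_pos: [558.9, 232.6, 126.5]
tcp_rot: [-1.569, -0.0, -1.513]
ft_force: [-7.5, -1.1, 4.5]
opening: 0.334
```

Run:
```python
from h import *
go([558.5,232.3,126.5],-1.5138)
```

```text
t 11.85 pos [558.87 232.62 126.49] rot [-1.5692e+00 -3.0000e-04 -1.5132e+00] F [-7.54 -1.11  4.55] M [-0.173  2.008  0.011] open 0.3337
slide m [ 0.0003 -0.     -0.0004] dr [-0.0016  0.0006  0.0003]
```

Force is balanced laterally and the moment now puts the resultant well down the jaws. I'll press harder, compensating the tilt.

Emit:
drive_tool --steps '[{"slide": [0, 0, 0.0005], "dr": [0.001, 0, 0], "fingers": 0.02}, {"slide": [0, 0, 0.001], "dr": [0.001, 0, 0], "fingers": 0.02}, {"slide": [0, 0, 0.001], "dr": [0.001, 0, 0], "fingers": 0.02}]'

```text
t: 12.1
eef_pos: [558.9, 232.6, 126.4]
tcp_rot: [-1.571, -0.001, -1.513]
ft_force: [-13.0, 0.0, 9.1]
opening: 0.335
```

Run:
```python
from h import *
go([558.5,232.3,126.5],-1.5138)
```

```text
t 12.1 pos [558.93 232.62 126.44] rot [-1.5706e+00 -6.0000e-04 -1.5132e+00] F [-1.297e+01  1.000e-02  9.100e+00] M [-0.189  2.825 -0.005] open 0.3347
slide m [ 0.0003 -0.0001 -0.0004] dr [-0.0002  0.0006  0.0006]
```

Emit:
drive_tool --steps '[{"slide": [0, 0, 0.0005], "dr": [0.001, 0, 0], "fingers": 0.02}, {"slide": [0, 0, 0.001], "dr": [0.001, 0, 0], "fingers": 0.02}, {"slide": [0, 0, 0.001], "dr": [0.001, 0, 0], "fingers": 0.02}]'

```text
t: 12.35
eef_pos: [559.0, 232.6, 126.4]
tcp_rot: [-1.572, -0.001, -1.513]
ft_force: [-17.9, -0.8, 12.1]
opening: 0.336
```

Run:
```python
from h import *
go([558.5,232.3,126.5],-1.5138)
s=optics.read_camera("scene")[:,:,::-1];w=optics.read_camera("wrist")[:,:,::-1]
c=np.zeros((560,800,3),np.uint8)
c[:,:400]=cv2.resize(s[95:235,345:445],None,fx=4,fy=4,interpolation=cv2.INTER_CUBIC)
c[:400,402:800]=cv2.resize(w[120:270,240:390],(398,400),interpolation=cv2.INTER_CUBIC)
cv2.imwrite("pics/c10.png",c)
```

```text
t 12.35 pos [559.   232.59 126.44] rot [-1.5716e+00 -8.0000e-04 -1.5132e+00] F [-17.86  -0.76  12.1 ] M [-0.153  3.582 -0.012] open 0.3356
slide m [ 0.0003 -0.0001 -0.0005] dr [0.0008 0.0006 0.0008]
```

View pics/c10.png

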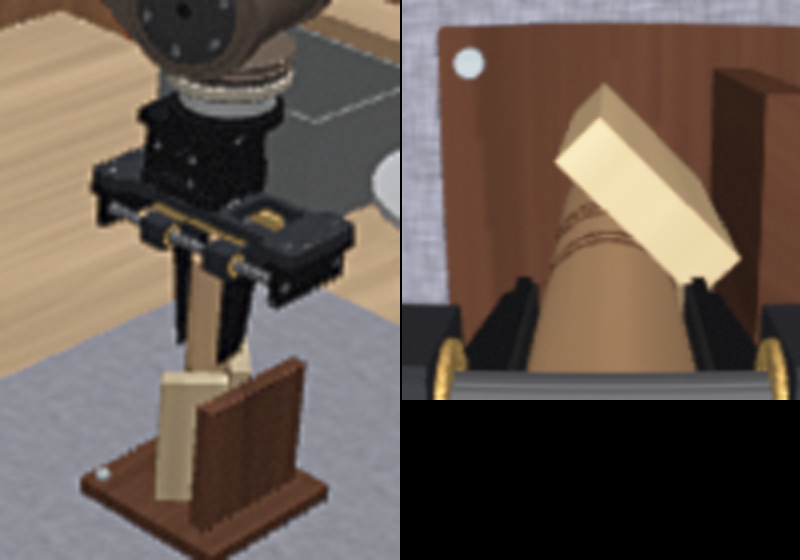

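Emit:
drive_tool --steps '[{"slide": [0, -0.0003, 0], "dr": [0.003, 0, 0], "fingers": 0.02}, {"slide": [0, -0.0006, 0], "dr": [0.006, 0, 0], "fingers": 0.02}, {"slide": [0, -0.0006, 0], "dr": [0.006, 0, 0], "fingers": 0.02}]'

```text
t: 12.7
eef_pos: [559.0, 232.6, 126.4]
tcp_rot: [-1.566, -0.001, -1.513]
ft_force: [-14.8, -0.4, 6.0]
opening: 0.334
```

Run:
```python
from h import *
go([558.5,232.3,126.5],-1.5138)
w=optics.read_camera("wrist")[:,:,::-1];cv2.imwrite("pics/w11.png",w)
c=np.zeros((400,800,3),np.uint8)
for i,n in enumerate(("w7","w11")):
    im=cv2.imread(f"pics/{n}.png");c[:,i*400:i*400+400]=cv2.resize(im[165:245,280:360],None,fx=5,fy=5,interpolation=cv2.INTER_CUBIC)
cv2.imwrite("pics/c11.png",c)
```

```text
t 12.7 pos [558.99 232.58 126.43] rot [-1.5658e+00 -9.0000e-04 -1.5132e+00] F [-14.79  -0.36   6.01] M [-0.079  3.535  0.004] open 0.3337
slide m [ 0.0003 -0.0001 -0.0005] dr [-0.005   0.0006  0.0009]
```

View pics/c11.png

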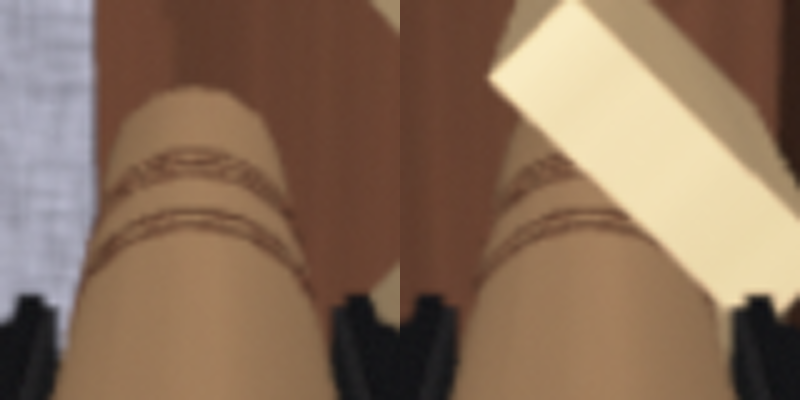

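Run:
```python
from h import *
for n in ("wrist6","w7","w8","w11"):
    im=cv2.cvtColor(cv2.imread(f"pics/{n}.png"),cv2.COLOR_BGR2LAB).astype(float)
    out=[]
    for r in range(206,246,4):
        row=im[r,285:316]; ref=row[20:27].mean(0)   # roller colour
        d=np.linalg.norm(row-ref,axis=1); i=np.where(d>22)[0]; i=i[i<25]
        if len(i)==0: out.append(None);continue
        j=i.max(); out.append(round(285+j+ (d[j]-22)/(d[j]-d[j+1]),2))
    print(n,out)
```

```text
wrist6 [np.float64(302.53), np.float64(298.16), np.float64(304.43), np.float64(300.84), np.float64(297.15), np.float64(295.68), np.float64(294.07), np.float64(291.98), np.float64(292.79), np.float64(291.79)]
w7 [np.float64(302.71), np.float64(297.95), np.float64(304.58), np.float64(300.91), np.float64(297.23), np.float64(295.62), np.float64(294.0), np.float64(292.15), np.float64(292.87), np.float64(291.82)]
w8 [np.float64(302.87), np.float64(298.14), np.float64(304.4), np.float64(300.15), np.float64(296.93), np.float64(295.48), np.float64(294.35), np.float64(293.44), np.float64(292.74), np.float64(291.7)]
w11 [np.float64(302.29), np.float64(296.56), np.float64(304.24), np.float64(299.79), np.float64(296.78), np.float64(295.47), np.float64(294.03), np.float64(293.21), np.float64(292.63), np.float64(291.67)]
```

Run:
```python
from h import *
def up(n): return cv2.resize(cv2.cvtColor(cv2.imread(f"pics/{n}.png"),cv2.COLOR_BGR2GRAY)[190:250,280:350],None,fx=8,fy=8,interpolation=cv2.INTER_CUBIC)
b=up("w7")
for name,(x0,y0,x1,y1) in {"ring":(300,206,322,219)}.items():
    T=b[(y0-190)*8:(y1-190)*8,(x0-280)*8:(x1-280)*8]
    for n in ("wrist6","w7","w8","w11"):
        r=cv2.matchTemplate(up(n),T,cv2.TM_CCOEFF_NORMED);_,v,_,l=cv2.minMaxLoc(r);print(name,n,round(v,3),l[0]/8-(x0-280),l[1]/8-(y0-190))
m=optics.camera_model("wrist");s=env.state();A=Ro.from_euler('xyz',s["tcp_rot"])
# expected shift for 1 deg tilt about grasp, ring near foot (25mm above foot)
for a in (0,np.radians(1)):
    d=86*np.array([0,np.cos(a),-np.sin(a)])+np.array([0,-19,0]);print(fproj(m,A.apply(d+np.array([-16,0,0]))+s["eef_pos"]))
```

```text
ring wrist6 0.997 0.0 0.0
ring w7 1.0 0.0 0.0
ring w8 0.971 -0.125 0.0
ring w11 0.961 -0.625 0.0
[[318.11026608 190.46707615]]
[[316.19185455 190.47062487]]
```

The ring shift shows the roller rotated only about 0.35° (foot outward) in the grip, and the tool's 5 mrad counter-tilt cancels that. One more small tilt will load the lower part of the faces.

Emit:
drive_tool --steps '[{"slide": [0, -0.0001, 0.0003], "dr": [0.002, 0, 0], "fingers": 0.02}, {"slide": [0, -0.0002, 0.0005], "dr": [0.004, 0, 0], "fingers": 0.02}, {"slide": [0, -0.0002, 0.0005], "dr": [0.004, 0, 0], "fingers": 0.02}]'

```text
t: 13.0
eef_pos: [559.0, 232.6, 126.4]
tcp_rot: [-1.563, -0.001, -1.513]
ft_force: [-16.5, 0.3, 4.6]
opening: 0.334
```

Run:
```python
from h import *
go([558.5,232.3,126.5],-1.5138)
w=optics.read_camera("wrist")[:,:,::-1];cv2.imwrite("pics/w12.png",w)
def up(n): return cv2.resize(cv2.cvtColor(cv2.imread(f"pics/{n}.png"),cv2.COLOR_BGR2GRAY)[190:250,280:350],None,fx=8,fy=8,interpolation=cv2.INTER_CUBIC)
b=up("w7");x0,y0,x1,y1=300,206,322,219
T=b[(y0-190)*8:(y1-190)*8,(x0-280)*8:(x1-280)*8]
for n in ("w11","w12"):
    r=cv2.matchTemplate(up(n),T,cv2.TM_CCOEFF_NORMED);_,v,_,l=cv2.minMaxLoc(r);print(n,round(v,3),l[0]/8-(x0-280),l[1]/8-(y0-190))
```

```text
t 13.0 pos [559.01 232.56 126.44] rot [-1.5632e+00 -1.0000e-03 -1.5133e+00] F [-16.53   0.27   4.58] M [-0.059  3.962  0.045] open 0.3341
slide m [ 0.0002 -0.0001 -0.0005] dr [-0.0076  0.0005  0.001 ]
w11 0.961 -0.625 0.0
w12 0.973 -0.875 0.0
```

The tool tilted but the roller did not follow: the V now holds it upright along its length. Lateral imbalance is only about 1 N. I'll hold for a moment and check for steadiness.

Emit:
drive_tool --steps '[{"slide": [0, 0, 0], "dr": [0, 0, 0], "fingers": 0.02}, {"slide": [0, 0, 0], "dr": [0, 0, 0], "fingers": 0.02}, {"slide": [0, 0, 0], "dr": [0, 0, 0], "fingers": 0.02}, {"slide": [0, 0, 0], "dr": [0, 0, 0], "fingers": 0.02}, {"slide": [0, 0, 0], "dr": [0, 0, 0], "fingers": 0.02}]'

```text
t: 13.47
eef_pos: [559.0, 232.6, 126.5]
tcp_rot: [-1.563, -0.001, -1.513]
ft_force: [-16.2, 0.2, 5.5]
opening: 0.334
```

Emit:
drive_tool --steps '[{"slide": [0, 0, 0], "dr": [0, 0, 0], "fingers": 0.02}, {"slide": [0, 0, 0], "dr": [0, 0, 0], "fingers": 0.02}, {"slide": [0, 0, 0], "dr": [0, 0, 0], "fingers": 0.02}, {"slide": [0, 0, 0], "dr": [0, 0, 0], "fingers": 0.02}, {"slide": [0, 0, 0], "dr": [0, 0, 0], "fingers": 0.02}]'

```text
t: 13.88
eef_pos: [559.0, 232.6, 126.4]
tcp_rot: [-1.563, -0.001, -1.513]
ft_force: [-16.1, 0.5, 5.2]
opening: 0.333
```

Run:
```python
from h import *
go([558.5,232.3,126.5],-1.5138)
cv2.imwrite("pics/s13.png",optics.read_camera("scene")[:,:,::-1])
```

```text
t 13.88 pos [559.01 232.56 126.43] rot [-1.5633e+00 -1.1000e-03 -1.5133e+00] F [-16.11   0.54   5.24] M [-0.088  4.05  -0.059] open 0.3329
slide m [ 0.0002 -0.0001 -0.0005] dr [-0.0075  0.0005  0.001 ]
```

View pics/s13.png

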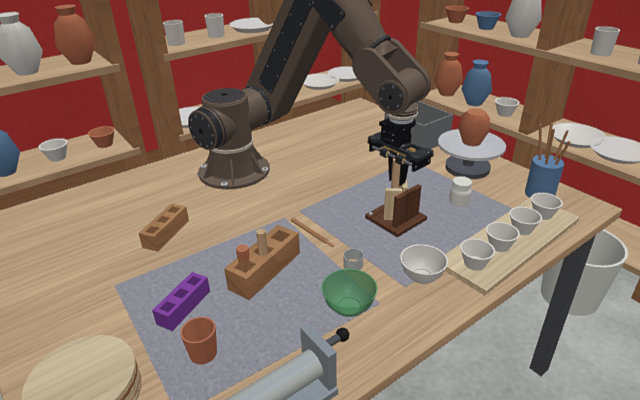

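Force and pose are steady. The roller stands in the V at (398,185) and everything else is where it was. I'll hand the job in.

```bash
python3 -c "
from cell import env
print(env.job_done())"
```

```text
the job is handed in; nothing more can be done
None
```

The roller is standing in the V-rest with its foot on the base plate. I handed the job in at about 14 s, still gripping it and pressing it into the V.

I took the roller from the large wooden block's end well on the robot's left and pulled it straight up. I set it down in front of the V, slid it in and pressed.

**Final checks:**
- **Push:** about 16 N into the V and 5 N down on the base plate. Both held steady for nearly a second, and the sideways imbalance was only about 1.5 N, so the load is shared between the two faces.
- **Position:** the tool is at (559.0, 232.6), within 1 mm of the seat I measured. The tip height of 126.4 mm matches the foot being on the plate.
- **Other items:** the last scene picture shows nothing else moved.

**Tilt in the grip:** drag while sliding turned the roller about 0.4° in the grip. I counter-tilted the tool by the same amount. The ring shift in the wrist image then put the roller upright to about 0.1°. I inferred contact low on the faces from the wrist moment and that image, because the jaws hide the foot.

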